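# Load the bench shaker, set and lock its speed, start it

### The job

Get the bench shaker going: stand every lidded white jar and steel tin from the bench upright in the crate on its plate, one to a cell and right down on the bottom. The speed knob was left pulled out and locked at the last setting: push it in, turn it until its pointer line is at the steel tab clipped to the dial, and pull it out again to lock it there. Only then, with everything loaded, flip the toggle switch over, away from the robot, to on; leave the plaster fist and the paper cup among them where they are.

Things in the scene. Friction and masses are not known exactly. Their poses are not given: they have to be found in the camera images.
- shaker: platform shaker, a fixed grey machine, 240 mm along its x, 490 mm along its y; origin on the bench under its middle, z up, x away from the robot (it may stand turned up to 0.18 rad). The crate is on the plate on its +y part; the sloping panel on its -y part, its face 89 mm high at the back, 43 mm at the front, with the knob on the robot's side and the toggle 120 mm behind it
- crate_in (a point): centre of the inner floor of the birch-plywood crate screwed to the shaker's plate, 94 mm above the bench; x, y along its sides as the shaker's. 6 cells, 2 along x by 3 along y, 78 mm square inside, 84 mm apart centre to centre (centres at x = -42, +42 and y = -84, 0, +84 mm from here); walls and dividers 6 mm thick, their tops 58 mm above this point
- jar1: straight-sided white plastic jar with a ribbed black screw lid, closed, standing: 58 mm across (lid 55 mm), 104 mm tall, lid from 80 mm up, half full (centre of mass about 33 mm up), about 0.28 kg; origin at the centre of its underside, z up its axis; None if this start has no such jar
- jar2: straight-sided white plastic jar with a ribbed black screw lid, closed, standing: 58 mm across (lid 55 mm), 104 mm tall, lid from 80 mm up, half full (centre of mass about 33 mm up), about 0.28 kg; origin at the centre of its underside, z up its axis; None if this start has no such jar
- jar3: straight-sided white plastic jar with a ribbed black screw lid, closed, standing: 58 mm across (lid 55 mm), 104 mm tall, lid from 80 mm up, half full (centre of mass about 33 mm up), about 0.28 kg; origin at the centre of its underside, z up its axis; None if this start has no such jar
- jar4: straight-sided white plastic jar with a ribbed black screw lid, closed, standing: 58 mm across (lid 55 mm), 104 mm tall, lid from 80 mm up, half full (centre of mass about 33 mm up), about 0.28 kg; origin at the centre of its underside, z up its axis; None if this start has no such jar
- tin1: plain steel tin with a small black screw cap, closed, standing: body 54 mm across and 96 mm tall, cap 28 mm across up to 110 mm, half full (centre of mass about 33 mm up), about 0.32 kg; origin at the centre of its underside, z up its axis; None if this start has no such tin
- tin2: plain steel tin with a small black screw cap, closed, standing: body 54 mm across and 96 mm tall, cap 28 mm across up to 110 mm, half full (centre of mass about 33 mm up), about 0.32 kg; origin at the centre of its underside, z up its axis; None if this start has no such tin
- knob_grip (a point): on the axis of the black speed knob; its fluted round grip, 52 mm across, runs from 18 mm below to 14 mm above this point, and below that is a skirt 72 mm across and 8 mm thick. z: the knob's axis, outward from the panel (up, leaning 0.20 rad to the robot); x: along the white pointer line. Pushed in, the panel's face is 30 mm below this point along z
- knob_pointer (a point): outer end of the white pointer line on the knob's skirt, 36 mm from the axis; same axes as knob_grip
- tab_tip (a point): inner edge of the steel speed tab, a clip 14 mm wide, 20 mm long and 5 mm high on the rim of the dial, 48 mm from the knob's axis; its x points radially outward through the tab. The knob is set when its pointer points at the tab, so when this x and knob_pointer's x agree
- knob_turn (a joint): turn of the speed knob in rad, 0 to 4.712, growing clockwise as seen from outside the panel, 0 at lower left (7:30 o'clock for someone standing at the robot). Pushed in, it turns with about 0.06 N m and stays where it is left; pulled out, a friction plate holds it (about 0.5 N m)
- knob_pull (a joint): how far the knob is pulled out along its axis, m: 0 pushed in (free to turn), about 0.012 pulled out (locked). It snaps to either end; about 5 N to push in, 8 N to pull out; it should not be turned while out
- speed_tab (a joint): position of the speed tab round the dial in rad, same zero and direction as knob_turn; stiff (0.4 N m), not to be moved
- switch (a joint): toggle switch: 0 off (bat leaning 0.5 rad from the panel's normal to the robot, the shaker's -x), 1.0 on (0.5 rad to the shaker's +x); moves with about 2 N at the tip and stays where it is left, so push it right over
- switch_tip (a point): centre of the 18 mm ball at the end of the 40 mm steel bat of the toggle; at off it is about 43 mm above the panel's face along the panel's normal (the normal is parallel to knob_grip's z); the bat's pivot is 8 mm above the face
- cast_fist: white plaster cast of a fist standing on its cuff, 68 mm across, 108 mm tall, loose, among the jars; origin under its centre; leave alone
- cup: white paper cup, empty, 68 mm across the rim, 85 mm tall, loose; origin under its centre; leave alone
Things that resemble listed ones, but are neither listed nor needed, are in the scene too. Leave any blue look-alike of the jar4 alone. Leave any yellow look-alike of the tin2 alone.

How it is judged (in metres and radians):
On the way, in this order (a step that is already met when the one before it is completed fails the run):
1. the speed knob, pushed in, points at the tab (value of joint knob_pull below 0.003 m and angle between the x axis of knob_pointer and the x axis of tab_tip, either way round below 0.14 rad and distance between knob_pointer and tab_tip below 0.04 m), for 0.2 s.
2. the knob is pulled out and locked, still pointing at the tab (value of joint knob_pull above 0.009 m and angle between the x axis of knob_pointer and the x axis of tab_tip, either way round below 0.14 rad and distance between knob_pointer and tab_tip below 0.04 m), for 0.2 s.
3. with the vessels loaded and the knob locked, the switch is flipped on (all of step 2 and value of joint switch above 0.8 rad and height (world z) of each of jar1, jar2, jar3, jar4, tin1, tin2 above 0.085 m), for 0.2 s.
At the end, for the whole second after the job is handed in: every jar and tin of this start stands in a cell of the crate, on its floor (within 8 mm), upright within 0.15 rad and at rest; the knob is out (over 9 mm) with its pointer within 0.14 rad of the tab; the switch is on (over 0.8 rad) (all of step 2 and z of jar1 in the frame of crate_in between -0.006 and 0.008 m and x of jar1 in the frame of crate_in between -0.08 and 0.08 m and y of jar1 in the frame of crate_in between -0.122 and 0.122 m and angle between each of jar1, jar2, jar3, jar4, tin1, tin2's own z axis and vertical below 0.15 rad and linear speed of each of jar1, jar2, jar3, jar4, tin1, tin2 below 0.03 m/s and z of jar2 in the frame of crate_in between -0.006 and 0.008 m and x of jar2 in the frame of crate_in between -0.08 and 0.08 m and y of jar2 in the frame of crate_in between -0.122 and 0.122 m and z of jar3 in the frame of crate_in between -0.006 and 0.008 m and x of jar3 in the frame of crate_in between -0.08 and 0.08 m and y of jar3 in the frame of crate_in between -0.122 and 0.122 m and z of jar4 in the frame of crate_in between -0.006 and 0.008 m and x of jar4 in the frame of crate_in between -0.08 and 0.08 m and y of jar4 in the frame of crate_in between -0.122 and 0.122 m and z of tin1 in the frame of crate_in between -0.006 and 0.008 m and x of tin1 in the frame of crate_in between -0.08 and 0.08 m and y of tin1 in the frame of crate_in between -0.122 and 0.122 m and z of tin2 in the frame of crate_in between -0.006 and 0.008 m and x of tin2 in the frame of crate_in between -0.08 and 0.08 m and y of tin2 in the frame of crate_in between -0.122 and 0.122 m and value of joint switch above 0.8 rad); the robot touches nothing.
It fails at once if the switch is flipped on while a jar or tin is still on the bench (value of joint switch above 0.5 rad and height (world z) of any of jar1, jar2, jar3, jar4, tin1, tin2 below 0.06 m).
It fails at once if the switch is flipped on while the knob is not pulled out (value of joint switch above 0.5 rad and value of joint knob_pull below 0.005 m).
It fails at once if the plaster fist or the paper cup is shifted by more than 50 mm (distance of any of cast_fist, cup from where it was at the start of the episode above 0.05 m).
Of jar1, jar2, jar3, jar4, tin1, tin2 only 4 to 6 are there at a start; the rules pass over those that are not, and their reading is None.
At some moment in a run one of jar1, jar2, jar3, jar4, tin1, tin2 may be knocked a few centimetres aside while the robot is not near it.
It also fails if it takes over 210 s, if anything falls off the work surface, if the arm or the gripper's body presses on something with over 40 N, if the wrist force passes 120 N, or if a joint passes its speed limit or range.

### The arm

A 6-joint arm with a two-finger parallel gripper is mounted at the origin on the work surface. World frame = base frame: x ahead of the robot, y to its left, z up, the work surface at z = 0. Lengths are in mm, angles in rad, forces in N, time in s.
With the tool pointing down it reaches from about 275 to 750 mm from the base axis. Payload 10.2 kg.
Tool frame: the origin (TCP) lies at the very end of the fingers, on their centre line; the grasp point (between the pads) lies 19 mm behind it; z points along the fingers, y is the line along which they close (so a half turn about z gives the same grasp; the last joint's range is limited). The gripper opens to 85 mm and grips with 20 to 120 N. Pads are 22 mm wide; open, the fingers measure 114 mm over their backs; the gripper's body (76 mm by 85 mm) begins 54 mm behind the grasp point. The pads swing forward as they close: fully open they stand 13 mm farther back than shut.
Start: joints at [0.918, 0.313, 1.498, -0, 1.331, -0.223], TCP at [218.775, 477.251, 231.294] pointing down, gripper open.
Joint ranges: [-2.94, 2.94], [-0.97, 2.17], [0.19, 2.56], [-1.23, 4.37], [0.02, 3.11], [-2.88, 2.88]. Speed limits (rad/s): [2.39, 2.39, 3.01, 3.14, 3.14, 3.14].

### API

Orientations are given as a unit quaternion [w, x, y, z].
In Python, from rig import ctrl gives the robot as it stands.
- The arm moves only by the tool step_arm, never from a script. Its argument "increments" is a list of rows, each a list of 3 entries, a list of its own where there are three numbers: the shift along the tool's x, y, z in cm, then the turn, a rotation vector about the tool's x, y, z in degrees, then the opening in per cent of the stroke, from 0 (shut) to 100 (fully open). A call has 1 to 8 rows; each row is the pose to reach, as a shift and turn from the pose commanded when the call began, along the tool's axes at that moment; what a row does not reach only later rows make up. A row lasts 1/8 s, in which the tool goes at most 62.5 mm and 10.7 degrees, less where a joint would pass 70% of its speed; a pose out of reach is approached as far as the arm can. A call with a gripper value outside its range is refused whole. The fingers move at their own pace and stop on an object; "squeeze" is the grip in N (left out, the last holds). Time passes only in rows, so rows that repeat a pose let the fingers close. It gives the time, the measured TCP pose, the force, the opening and the grip force at its end, in the units of the state.
- ctrl.sense(): the state, without advancing time (a new reading comes with each control period).
- ctrl.capture(name): name is "scene" or "top" or "wrist"; returns a dict with "img" (420x560x3 uint8, red, green, blue), "fx", "fy", "cx", "cy" (pixels), "extrinsics" (4x4, takes a point from camera to world coordinates). Camera axes: x right, y down, z forward; pixel columns grow to the right and rows downward; lengths in mm; the calibration is good to about 2 mm. A picture is of the moment at which its call begins. There is no depth.
- ctrl.finish_job(): hands the job in; it is judged then, once.
The state is a dict: "time_s": time; "joints": joint angles; "dq": joint speeds; "tau": joint torques, N m; "eef_pos": TCP position; "ee_rot": TCP orientation; "force": force on the tool from outside, world axes, zero at the start; "wrist_torque": the same for the moment, N m; "grip_width": opening from 0.0 (shut) to 1.0 (fully open); "grip_force": force on a finger pad.
Only numpy, scipy, OpenCV 4.12 (cv2) and the standard library are available. Lean on these libraries where they do the work, as an engineer would, in place of code of your own. Each camera call takes 0.05 s, during which the arm holds its last target. There are 200 camera calls.

## Working session

There is one attempt and no reset: what is moved stays moved. The work goes in short steps, Python scripts to look and compute and a tool call to move; the robot and the scene stay as the last step left them, time stands still between calls to the robot, and variables do not carry over. Pictures are saved under pics/ and viewed, at most 14 in all, crops included, and the job is handed in when it is done.

Besides the shell and the picture viewer there is one more tool, called after "Request:" by a JSON object that holds its "method" and its "body". step_arm: Moves the arm, as the interface text tells. Its arguments: {"type":"object","properties":{"increments":{"type":"array"},"squeeze":{"type":"number"}},"required":["increments"]}

```bash
ls; mkdir -p pics; python3 - <<'E'
from rig import ctrl
import cv2
for n in ("scene","top","wrist"):
    c=ctrl.capture(n); cv2.imwrite(f"pics/{n}0.png",c["img"][:,:,::-1]); print(n,c["fx"],c["cx"],c["cy"],c["extrinsics"])
print(ctrl.sense())
E
```

```text
pics
scene 399.1095983109576 279.9478874070403 211.78826539680253 [[-8.58732218e-01  2.79344658e-01 -4.29587640e-01  9.17573023e+02]
 [ 5.12388348e-01  4.58125692e-01 -7.26346358e-01  5.05586236e+02]
 [-6.09584060e-03 -8.43852720e-01 -5.36540239e-01  5.96965747e+02]
 [ 0.00000000e+00  0.00000000e+00  0.00000000e+00  1.00000000e+00]]
top 494.7548002754644 279.94474107383115 213.5295237230432 [[-2.13674854e-02 -9.83089417e-01  1.81875311e-01  2.91176795e+02]
 [-9.99761927e-01  2.18146446e-02  4.58268914e-04 -1.39867464e+02]
 [-4.41806459e-03 -1.81822219e-01 -9.83321494e-01  1.33775962e+03]
 [ 0.00000000e+00  0.00000000e+00  0.00000000e+00  1.00000000e+00]]
wrist 329.0432737548197 279.3289654892841 206.16213773697666 [[ 4.16562156e-01  8.70844704e-01  2.60970251e-01  1.51509092e+02]
 [ 9.09106713e-01 -3.98721029e-01 -1.20608980e-01  5.07009078e+02]
 [-9.77364732e-04  2.87490944e-01 -9.57782857e-01  3.74128353e+02]
 [ 0.00000000e+00  0.00000000e+00  0.00000000e+00  1.00000000e+00]]
{'time_s': 0.15, 'joints': array([ 9.17605486e-01,  3.13338923e-01,  1.49827659e+00,  1.13015357e-05,
        1.33097081e+00, -2.23408125e-01]), 'dq': array([ 4.40056695e-04,  6.65699002e-04, -2.64392836e-03,  8.94046261e-05,
       -2.03749774e-03, -2.78247425e-03]), 'tau': array([ 1.98321854e-03, -4.12370217e+01, -2.59799534e+01, -8.73108911e-05,
        3.19115861e-03, -3.26706811e-05]), 'eef_pos': array([218.64642224, 477.09291328, 230.85232031]), 'ee_rot': array([-2.15827072e-04,  2.13242574e-01,  9.76999160e-01, -4.47543447e-04]), 'force': array([-0.84941307,  0.56321484, -0.59618956]), 'wrist_torque': array([ 0.02872645, -0.03009646, -0.00235167]), 'grip_force': 0.0, 'grip_width': 0.9994103391418625}
```

View pics/scene0.png

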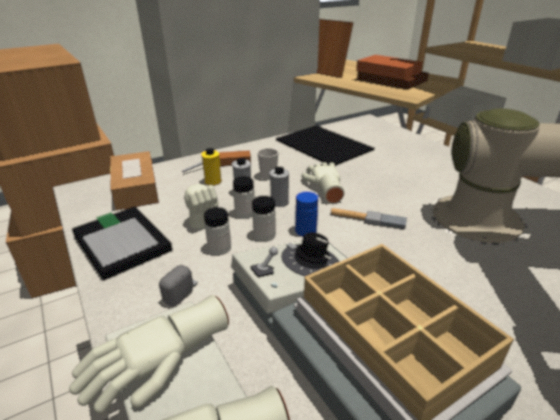

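View pics/top0.png

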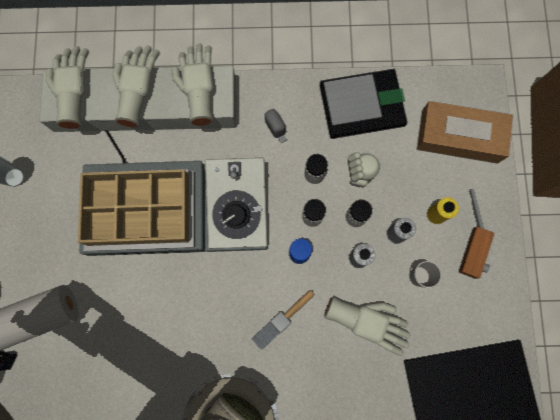

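The top view shows three black-lidded jars (317,166), (314,211), (360,211) and two steel tins (403,229), (363,254). The blue jar is at (301,250), the yellow tin at (446,209), the fist at (363,169) and the cup at (426,272). The crate is left at (135,207), the knob at (236,215) and the toggle at (235,170).

```bash
cat > h.py <<'E'
from rig import ctrl
import numpy as np, cv2
from scipy.spatial.transform import Rotation as R
np.set_printoptions(precision=1,suppress=True)
def ray(c,u,v,z):
    T=c["extrinsics"]; d=T[:3,:3]@[(u-c["cx"])/c["fx"],(v-c["cy"])/c["fy"],1]
    o=T[:3,3]; return o+d*(z-o[2])/d[2]
def proj(c,p):
    T=c["extrinsics"]; q=T[:3,:3].T@(np.asarray(p)-T[:3,3])
    return np.array([c["fx"]*q[0]/q[2]+c["cx"],c["fy"]*q[1]/q[2]+c["cy"]])
def tool(s=None):
    s=s or ctrl.sense(); w,x,y,z=s["ee_rot"]
    return s["eef_pos"],R.from_quat([x,y,z,w])
E
python3 - <<'E'
from h import *
c=ctrl.capture("top"); im=c["img"]; hsv=cv2.cvtColor(im,cv2.COLOR_RGB2HSV)
m=(hsv[:,:,2]<60).astype(np.uint8); m[:, :290]=0; m[:140]=0; m[300:]=0
n,l,st,ce=cv2.connectedComponentsWithStats(m)
for i in range(1,n):
    if st[i,4]>25: print("dark",st[i],ce[i],ray(c,*ce[i],104))
# crate: saturated wood
m=cv2.inRange(hsv,(8,80,90),(28,255,255)); m[:, 210:]=0; m[:150]=0;m[265:]=0
m=cv2.morphologyEx(m,cv2.MORPH_OPEN,np.ones((3,3)));pts=cv2.findNonZero(m); r=cv2.minAreaRect(pts); b=cv2.boxPoints(r); print("crate",r); print([ray(c,*p,152) for p in b])
print("cratectr",ray(c,*r[0],152))
a=cv2.resize(im[145:270,190:315],None,fx=4.4,fy=4.4,interpolation=cv2.INTER_CUBIC)
d=cv2.resize(im[145:290,290:470],None,fx=4,fy=4,interpolation=cv2.INTER_CUBIC)
cv2.imwrite("pics/a.png",a[:,:,::-1]);cv2.imwrite("pics/d.png",d[:,:,::-1])
E
```

```text
dark [418 140   9   9  41] [420.7 143.6] [ 696.1 -509.1  104. ]
dark [ 532  140   28   57 1483] [546.2 167.2] [ 625.4 -827.3  104. ]
dark [426 144  14   8  38] [432.9 147.2] [ 685.7 -540.1  104. ]
dark [447 148  56  14 179] [476.3 155.1] [ 661.9 -650.6  104. ]
dark [306 154  21  22 361] [316.5 164.8] [ 645.2 -236.3  104. ]
dark [304 199  22  22 366] [314.3 210. ] [ 526.6 -226.7  104. ]
dark [349 200  23  22 370] [360.5 210.4] [ 523.  -343.9  104. ]
dark [444 202  10  10  84] [448.6 206.7] [ 527.6 -567.7  104. ]
dark [388 223  15  20 132] [393.3 234.6] [ 459.2 -423.1  104. ]
dark [400 222  11  11  91] [405.4 227.3] [ 477.  -454.5  104. ]
dark [459 228  17  45 122] [466.9 250. ] [ 416.3 -604.1  104. ]
dark [360 249  10  10  84] [364.4 253.6] [ 413.  -347.9  104. ]
dark [350 250  13  17  64] [353.6 260.2] [ 397.2 -320.1  104. ]
dark [410 269   5  13  29] [411.9 274.8] [ 357.8 -462.7  104. ]
dark [424 280  14   6  42] [430.5 282.8] [ 337.2 -507.3  104. ]
crate ((130.9954071044922, 205.86456298828125), (69.58714294433594, 108.37842559814453), 88.05851745605469)
[array([624.1, 364.9, 152. ]), array([627.4,  96.3, 152. ]), array([453.4,  88.2, 152. ]), array([450.2, 349.9, 152. ])]
cratectr [537.7 224.8 152. ]
```

View pics/a.png

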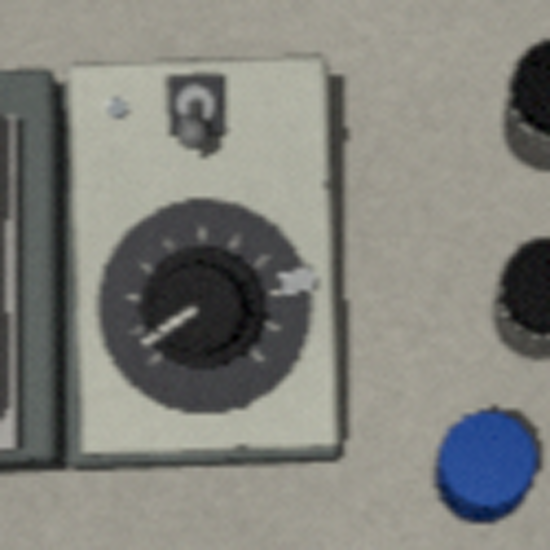

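View pics/d.png

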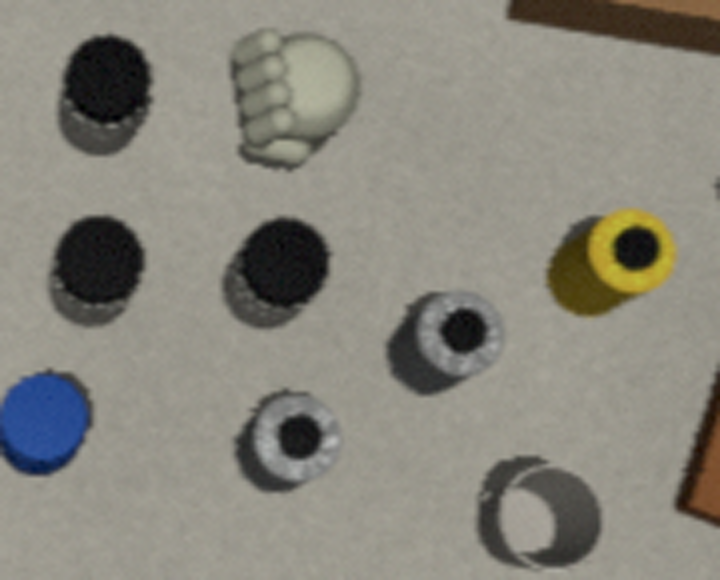

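The panel crop shows the pointer at about 8 o'clock (from (195,310) to (145,342)), the tab at (297,280) and the toggle ball at (195,135). The second crop confirms 3 jars and 2 tins.

```bash
python3 - <<'E'
from h import *
c=ctrl.capture("top")
f=lambda u,v,z:ray(c,u/4.4+190-.4,v/4.4+145-.4,z)
A,B,C,D=f(70,65,89),f(325,55,89),f(82,455,43),f(340,447,43)
print(A,B,C,D); 
for P,Q in((A,B),(C,D)):print(np.arctan2(*( (P-Q)[:2]*[-1,1])))
print("dial",f(205,305,66),"knobtop",f(192,300,110),"tab",f(290,282,66),"ball",f(195,135,115))
q=[ray(c,x,y,152) for x,y in((80,170),(187,170),(80,243),(187,242))];print(q)
E
```

```text
[670.8  52.7  89. ] [673.6 -99.3  89. ] [442.7  51.2  43. ] [ 444.1 -103.    43. ]
0.018004090994261972
0.009255977540559897
dial [527.9 -24.9  66. ] knobtop [522.8 -21.4 110. ] tab [540.7 -75.6  66. ] ball [619.1 -24.  115. ]
[array([631.4, 354.5, 152. ]), array([625.4,  88.8, 152. ]), array([448.8, 345. , 152. ]), array([445.6,  86.5, 152. ])]
```

Request:
{"method": "step_arm", "body": {"increments": [[[0,0,-4],[0,0,10],100],[[0,0,-8],[0,0,20],100],[[0,0,-10],[0,0,30],100],[[0,0,-10],[0,0,40],100],[[0,0,-10],[0,0,50],100],[[0,0,-10],[0,0,60],100],[[0,0,-10],[0,0,65],100]], "squeeze": 40}}

```text
time_s: 1.12
eef_pos: [218.8, 477.2, 331.2]
ee_rot: [0.0, 0.706, 0.708, -0.0]
force: [0.3, -0.5, 0.3]
grip_width: 0.997
grip_force: 0.0
```

Request:
{"method": "step_arm", "body": {"increments": [[[-51,30,1],[0,0,0],100],[[-51,30,1],[0,0,0],100],[[-51,30,1],[0,0,0],100],[[-51,30,1],[0,0,0],100],[[-51,30,1],[0,0,0],100],[[-51,30,1],[0,0,0],100],[[-51,30,1],[0,0,0],100],[[-51,30,1],[0,0,0],100]]}}

```text
time_s: 2.12
eef_pos: [475.8, 46.0, 322.9]
ee_rot: [0.0, 0.705, 0.709, 0.0]
force: [1.5, 0.7, 0.8]
grip_width: 0.999
grip_force: 0.0
```

Request:
{"method": "step_arm", "body": {"increments": [[[-7.6,3,4],[-5,0,0],100],[[-7.6,3,6],[-11.5,0,0],100],[[-7.6,3,9],[-11.5,0,0],100],[[-7.6,3,9],[-11.5,0,0],100],[[-7.6,3,9],[-11.5,0,0],100]]}}

```text
time_s: 2.75
eef_pos: [506.2, -27.7, 234.2]
ee_rot: [0.071, 0.701, 0.706, 0.072]
force: [-0.1, 0.0, 0.4]
grip_width: 0.996
grip_force: 0.0
```

```bash
python3 - <<'E'
from h import *
c=ctrl.capture("wrist"); cv2.imwrite("pics/w1.png",c["img"][:,:,::-1]); np.save("w1.npy",c,allow_pickle=True)
p,r=tool(); print(p,ctrl.sense()["joints"]); print(r.as_matrix())
E
```

```text
[506.2 -27.6 234.4] [-0.3  0.2  1.7  0.1  1.1 -0.4]
[[-0.   1.   0.2]
 [ 1.   0.   0. ]
 [-0.   0.2 -1. ]]
```

View pics/w1.png

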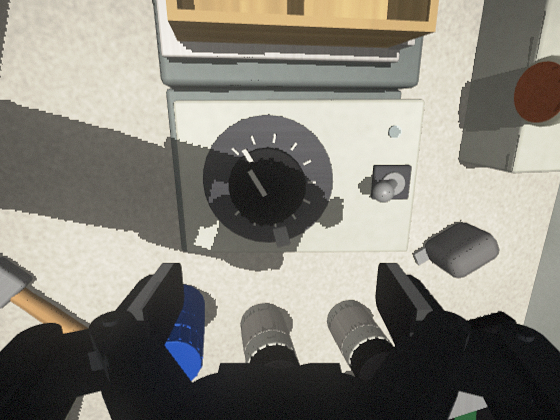

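The wrist view looks down on the panel. The dial is centred near (268,179), the white pointer runs from (247,155) to (262,192), the grey tab is at (282,234) and the switch ball is at (383,190).

```bash
cat >> h.py <<'E'
N=np.array([-np.sin(.2),0,np.cos(.2)]); P0=np.array([444,-25,43.])
def rayp(c,u,v,h):
    T=c["extrinsics"]; d=T[:3,:3]@[(u-c["cx"])/c["fx"],(v-c["cy"])/c["fy"],1]; o=T[:3,3]
    return o+d*(((P0-o)@N+h)/(d@N))
def ang(v):  # clockwise from outside, in panel; 0 = +x(up slope)
    return np.degrees(np.arctan2(-v[1], v@np.array([np.cos(.2),0,np.sin(.2)])))
E
python3 - <<'E'
from h import *
c=np.load("w1.npy",allow_pickle=True).item(); im=c["img"]; hsv=cv2.cvtColor(im,cv2.COLOR_RGB2HSV)
m=((hsv[:,:,2]<105)).astype(np.uint8); m[:110]=0;m[250:]=0;m[:,:200]=0;m[:,345:]=0
for box in [(204,115,333,243)]:
    D=rayp(c,(204+333)/2,(115+243)/2,0); print("dial c",D)
    for u,v in((204,179),(333,179),(268,115),(268,243)): print(np.linalg.norm(rayp(c,u,v,0)-D))
t=rayp(c,282,235,5); print("tab",t,np.linalg.norm(t-D),ang(t-D))
g=D+N*42
p=rayp(c,245,151,24); print("ptr",p,np.linalg.norm(p-D-24*N),ang(p-D-24*N))
p2=rayp(c,263,193,56);print("ptr in",p2-D-56*N)
b=rayp(c,383,190,43); print("ball",b,"knob",g, (b-g))
a=cv2.resize(im[100:260,190:430],None,fx=3.3,fy=3.3,interpolation=cv2.INTER_CUBIC);cv2.imwrite("pics/w1c.png",a[:,:,::-1])
E
```

```text
dial c [530.4 -22.7  60.5]
63.56742442810376
63.62498219687953
60.83006936460265
68.17255056155402
tab [543.  -79.8  68.2] 58.98049177860541 76.41525703967261
ptr [505.9   7.6  80. ] 36.39337722281255 -123.5795129370264
ptr in [-2.8  0.1 -0.6]
ball [619.8 -22.6 122.5] knob [522.1 -22.7 101.7] [97.8  0.1 20.8]
```

View pics/w1c.png

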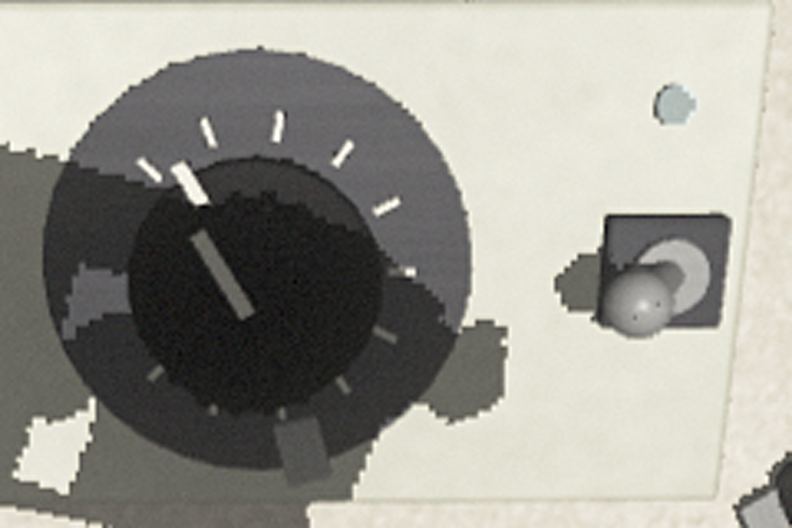

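Request:
{"method": "step_arm", "body": {"increments": [[[0.3,-1.1,3],[0,0,-10],100],[[0.3,-1.1,6],[0,0,-20],100],[[0.3,-1.1,6],[0,0,-30],100],[[0.3,-1.1,6],[0,0,-40],100],[[0.3,-1.1,6],[0,0,-50],100],[[0.3,-1.1,6],[0,0,-60],100],[[0.3,-1.1,6],[0,0,-70],100],[[0.3,-1.1,6],[0,0,-80],100]]}}

```text
time_s: 3.8
eef_pos: [507.5, -24.6, 173.1]
ee_rot: [0.101, 0.08, 0.992, 0.009]
force: [0.4, 0.5, -0.7]
grip_width: 0.996
grip_force: 0.0
```

Request:
{"method": "step_arm", "body": {"increments": [[[0,0,0],[0,0,-10],100],[[0,0,2],[0,0,-20],100],[[0,0,5],[0,0,-20],100],[[0,0,8.6],[0,0,-20],100],[[0,0,8.6],[0,0,-20],100]]}}

```text
time_s: 4.42
eef_pos: [523.6, -24.2, 86.7]
ee_rot: [0.099, -0.09, 0.991, -0.008]
force: [-0.8, -0.6, 1.0]
grip_width: 1.0
grip_force: 0.0
```

```bash
python3 - <<'E'
from h import *
c=ctrl.capture("wrist"); cv2.imwrite("pics/w2.png",c["img"][:,:,::-1]); 
s=ctrl.sense();print(s["eef_pos"],s["joints"],s["force"])
E
```

```text
[524.3 -24.5  88.3] [-0.3  0.4  1.8  0.1  0.7 -2.1] [ 0.6 -0.6 -0.3]
```

View pics/w2.png

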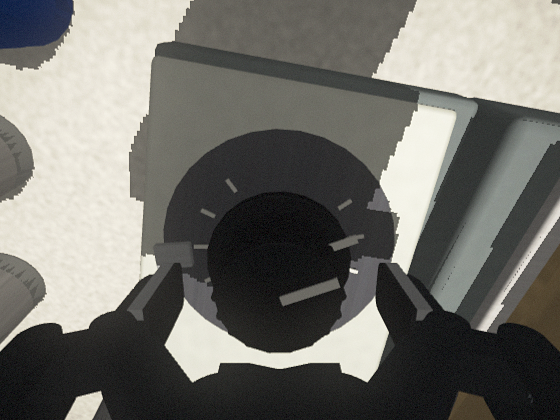

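The knob sits centred between the open fingers at (280,270), so I'll close on it, then push in.

Request:
{"method": "step_arm", "body": {"increments": [[[0,0,0],[0,0,0],40],[[0,0,0],[0,0,0],40],[[0,0,0],[0,0,0],40],[[0,0,0],[0,0,0],40],[[0,0,0],[0,0,0],40]], "squeeze": 40}}

```text
time_s: 5.1
eef_pos: [524.4, -24.6, 88.7]
ee_rot: [0.101, -0.09, 0.991, -0.009]
force: [-1.4, 2.1, 7.1]
grip_width: 0.592
grip_force: 41.9
```

Request:
{"method": "step_arm", "body": {"increments": [[[0,0,0.4],[0,0,0],40],[[0,0,0.8],[0,0,0],40],[[0,0,1.2],[0,0,0],40],[[0,0,1.2],[0,0,0],40]]}}

```text
time_s: 5.6
eef_pos: [526.8, -24.6, 77.7]
ee_rot: [0.101, -0.09, 0.991, -0.009]
force: [-7.3, 2.6, 22.8]
grip_width: 0.595
grip_force: 44.1
```

Request:
{"method": "step_arm", "body": {"increments": [[[0,0,-0.1],[0,0,5],40],[[0,0,-0.1],[0,0,15],40],[[0,0,-0.1],[0,0,25],40],[[0,0,-0.1],[0,0,35],40],[[0,0,-0.1],[0,0,45],40],[[0,0,-0.1],[0,0,55],40],[[0,0,-0.1],[0,0,65],40],[[0,0,-0.1],[0,0,75],40]]}}

```text
time_s: 6.6
eef_pos: [526.4, -24.9, 77.7]
ee_rot: [0.085, 0.534, 0.839, 0.054]
force: [-3.6, 0.7, 12.3]
grip_width: 0.597
grip_force: 42.7
```

Request:
{"method": "step_arm", "body": {"increments": [[[0,0,0],[0,0,10],40],[[0,0,0],[0,0,20],40],[[0,0,0],[0,0,30],40],[[0,0,0],[0,0,40],40],[[0,0,0],[0,0,50],40],[[0,0,0],[0,0,60],40],[[0,0,0],[0,0,70],40],[[0,0,0],[0,0,80],40]]}}

```text
time_s: 7.6
eef_pos: [526.2, -24.6, 77.7]
ee_rot: [0.03, 0.949, 0.3, 0.096]
force: [-5.5, 3.7, 13.9]
grip_width: 0.596
grip_force: 42.8
```

Request:
{"method": "step_arm", "body": {"increments": [[[0,0,0],[0,0,10],40],[[0,0,0],[0,0,20],40],[[0,0,0],[0,0,30],40],[[0,0,0],[0,0,38],40],[[0,0,0],[0,0,43],40],[[0,0,0],[0,0,43],40],[[0,0,0],[0,0,43],40]]}}

```text
time_s: 8.48
eef_pos: [526.3, -24.5, 77.7]
ee_rot: [-0.007, 0.993, -0.066, 0.1]
force: [-4.3, 3.0, 13.4]
grip_width: 0.597
grip_force: 42.8
```

```bash
python3 - <<'E'
from h import *
c=ctrl.capture("wrist"); cv2.imwrite("pics/w3.png",c["img"][:,:,::-1]); np.save("w3.npy",c,allow_pickle=True)
s=ctrl.sense();print(s["eef_pos"],s["joints"],s["force"])
E
```

```text
[526.3 -24.5  77.7] [-0.3  0.4  1.8  0.1  0.7  1.3] [-3.9  4.  12.4]
```

View pics/w3.png

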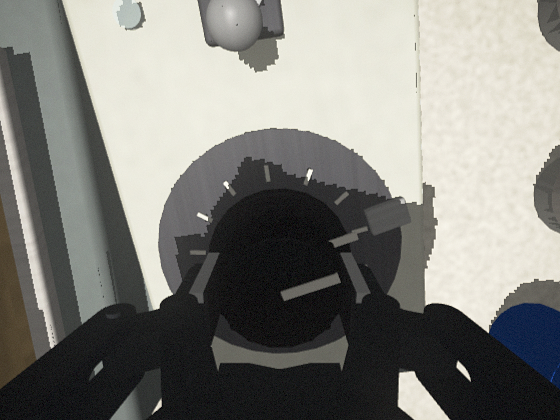

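The pointer on the skirt runs (333,244) to (365,230) and the tab is at (387,217), nearly aligned. I'll measure the residual angle.

```bash
python3 - <<'E'
from h import *
c=np.load("w3.npy",allow_pickle=True).item()
p,r=tool(); A=p-((p-P0)@N)*N; print("axis foot",A)
for n,u,v,h in(("ptr",367,230,12),("ptr",334,244,12),("tab",387,217,5),("tab inner",365,226,5),("tab outer",409,207,5)):
    q=rayp(c,u,v,h)-A; q=q-(q@N)*N; print(n,q,np.linalg.norm(q),ang(q))
a=rayp(c,283,296,44);b=rayp(c,340,279,44);print("top line",ang(b-a))
E
```

```text
axis foot [529.8 -24.5  60.4]
ptr [ 10.1 -44.9   2. ] 46.07433003740734 77.06782591783787
ptr [  5.  -28.5   1. ] 28.926805535472024 79.81058114601724
tab [ 12.8 -56.8   2.6] 58.29063589417868 77.07556717670944
tab inner [  9.5 -45.6   1.9] 46.65376604365767 77.99880133637977
tab outer [ 16.5 -67.8   3.3] 69.87764651842132 76.0548856487057
top line 78.81945429362881
```

Request:
{"method": "step_arm", "body": {"increments": [[[0,0,-0.4],[0,0,0],40],[[0,0,-0.8],[0,0,0],40],[[0,0,-1.2],[0,0,0],40],[[0,0,-1.35],[0,0,0],40],[[0,0,-1.35],[0,0,0],40],[[0,0,-1.35],[0,0,0],40]]}}

```text
time_s: 9.28
eef_pos: [523.6, -24.5, 89.4]
ee_rot: [-0.008, 0.993, -0.066, 0.1]
force: [9.3, 3.6, -8.3]
grip_width: 0.594
grip_force: 46.6
```

Request:
{"method": "step_arm", "body": {"increments": [[[0,0,0.1],[0,0,0],40],[[0,0,0.1],[0,0,0],100],[[0,0,0.1],[0,0,0],100],[[0,0,0.1],[0,0,0],100],[[0,0,0.1],[0,0,0],100],[[0,0,-5],[0,0,0],100],[[0,0,-10],[0,0,0],100],[[0,0,-16],[0,0,0],100]]}}

```text
time_s: 10.28
eef_pos: [490.6, -24.8, 248.0]
ee_rot: [-0.007, 0.993, -0.066, 0.099]
force: [0.2, -0.5, 0.5]
grip_width: 1.0
grip_force: 0.0
```

```bash
python3 - <<'E'
from h import *
c=ctrl.capture("wrist"); cv2.imwrite("pics/w4.png",c["img"][:,:,::-1]); np.save("w4.npy",c,allow_pickle=True)
s=ctrl.sense();print(s["eef_pos"],s["joints"],s["force"])
E
```

```text
[492.3 -25.3 256.3] [-0.3  0.1  1.7  0.1  1.1  1.4] [ 1.5 -0.2  9.4]
```

View pics/w4.png

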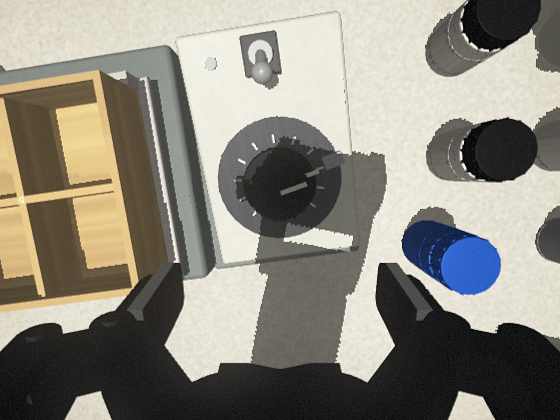

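The knob is out with its pointer toward the tab at (325,165). Next I'll level the tool and look at the crate from above.

```bash
cat >> h.py <<'E'
def go(x,y,z,yaw=.014):
    p,r=tool(); cy,sy=np.cos(yaw),np.sin(yaw)
    Rt=np.array([[cy,sy,0],[sy,-cy,0],[0,0,-1]])
    print("shift cm",(r.inv().apply(np.array([x,y,z])-p)/10).round(2),"turn",np.degrees((r.inv()*R.from_matrix(Rt)).as_rotvec()).round(1), "at",p)
E
python3 -c "
from h import *
go(500,215,330)"
```

```text
shift cm [ -0.9 -24.1  -7.1] turn [ -0.6 -12.1  -8.4] at [492.3 -25.3 256.3]
```

Request:
{"method": "step_arm", "body": {"increments": [[[-0.9,-4,-7.1],[0,-6,-4],100],[[-0.9,-10,-7.1],[-0.6,-12.1,-8.4],100],[[-0.9,-16,-7.1],[-0.6,-12.1,-8.4],100],[[-0.9,-22,-7.1],[-0.6,-12.1,-8.4],100],[[-0.9,-24,-7.1],[-0.6,-12.1,-8.4],100],[[-0.9,-24,-7.1],[-0.6,-12.1,-8.4],100],[[-0.9,-24,-7.1],[-0.6,-12.1,-8.4],100]]}}

```text
time_s: 11.2
eef_pos: [499.8, 213.3, 321.1]
ee_rot: [-0.002, 1.0, 0.007, -0.005]
force: [0.8, 0.7, -1.6]
grip_width: 1.004
grip_force: 0.0
```

```bash
python3 - <<'E'
from h import *
c=ctrl.capture("wrist"); np.save("w5.npy",c,allow_pickle=True); go(500,215,330); im=c["img"]
cv2.imwrite("pics/w5.png",im[:,:,::-1])
t=ctrl.capture("top"); cv2.imwrite("pics/t5.png",t["img"][:,:,::-1]); hsv=cv2.cvtColor(t["img"],cv2.COLOR_RGB2HSV)
m=(hsv[:,:,2]<60).astype(np.uint8); m[:, :290]=0; m[:140]=0; m[300:]=0
n,l,st,ce=cv2.connectedComponentsWithStats(m)
for i in range(1,n):
    if 60<st[i,4]<400 and st[i,2]<25 and abs(st[i,2]-st[i,3])<3: print(st[i,4],ray(t,*ce[i],110 if st[i,4]<200 else 104))
E
```

```text
shift cm [ 0.  -0.2 -0.9] turn [-0.2  0.6 -0. ] at [499.8 213.1 321.2]
354 [ 645.1 -236.1  104. ]
356 [ 526.7 -226.6  104. ]
362 [ 522.9 -343.8  104. ]
82 [ 526.4 -565.6  110. ]
87 [ 476.3 -453.3  110. ]
81 [ 412.2 -347.   110. ]
```

View pics/w5.png

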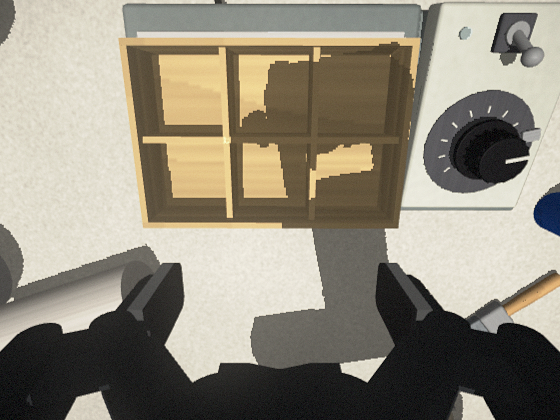

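The crate is fully in view, with rim corners at about (120,39), (419,39), (144,227) and (399,228).

```bash
python3 - <<'E'
from h import *
c=np.load("w5.npy",allow_pickle=True).item()
q=np.array([ray(c,*p,152) for p in((120,39),(419,39),(399,228),(144,227))]); print(q); 
print(q.mean(0),[np.linalg.norm(q[i]-q[i-1]) for i in range(4)]); m=q.mean(0)
v=q[0]-q[1]+q[3]-q[2]; y=np.arctan2(-v[0],v[1]); print("yaw",y)
for ix in(1,-1):
  for iy in (-1,0,1): print(ix,iy,m[:2]+np.array([[np.cos(y),-np.sin(y)],[np.sin(y),np.cos(y)]])@[42*ix,84*iy])
E
```

```text
[[624.8 351.5 152. ]
 [628.2  95.5 152. ]
 [455.3  91.4 152. ]
 [452.5 349.7 152. ]]
[540.2 222.  152. ] [np.float64(172.3136361757868), np.float64(256.0492463907695), np.float64(172.9165339142125), np.float64(258.28319970674113)]
yaw 0.012155115953471374
1 -1 [583.2 138.5]
1 0 [582.2 222.5]
1 1 [581.2 306.5]
-1 -1 [499.2 137.5]
-1 0 [498.2 221.5]
-1 1 [497.2 305.5]
```

Request:
{"method": "step_arm", "body": {"increments": [[[13.9,45.1,12],[0,0,0],100],[[13.9,45.1,12],[0,0.6,0],100],[[13.9,45.1,12],[0,0.6,0],100],[[13.9,45.1,12],[0,0.6,0],100],[[13.9,45.1,12],[0,0.6,0],100],[[13.9,45.1,12],[0,0.6,0],100],[[13.9,45.1,12],[0,0.6,0],100],[[13.9,45.1,12],[0,0.6,0],100]]}}

```text
time_s: 12.3
eef_pos: [643.5, -237.9, 197.5]
ee_rot: [-0.002, 1.0, 0.006, -0.0]
force: [0.2, 0.7, -0.4]
grip_width: 0.995
grip_force: 0.0
```

```bash
python3 -c "
from h import *
go(645,-236,65)"
```

```text
shift cm [ 0.2 -0.1 13.2] turn [-0.2  0.  -0.1] at [ 643.5 -237.9  197.5]
```

Request:
{"method": "step_arm", "body": {"increments": [[[0.2,-0.2,5],[0,0,0],100],[[0.2,-0.2,10],[0,0,0],100],[[0.2,-0.2,13.2],[0,0,0],100],[[0.2,-0.2,13.2],[0,0,0],55],[[0.2,-0.2,13.2],[0,0,0],55],[[0.2,-0.2,13.2],[0,0,0],55],[[0.2,-0.2,13.2],[0,0,0],55],[[0.2,-0.2,13.2],[0,0,0],55]]}}

```text
time_s: 13.3
eef_pos: [646.6, -232.7, 68.2]
ee_rot: [-0.001, 1.0, 0.007, 0.001]
force: [-0.8, -2.5, 5.9]
grip_width: 0.657
grip_force: 43.6
```

Request:
{"method": "step_arm", "body": {"increments": [[[0,0,-6],[0,0,0],55],[[0,0,-12],[0,0,0],55],[[0,0,-18],[0,0,0],55],[[0,-4,-20],[0,0,0],55],[[-1,-10,-20],[0,0,0],55],[[-3,-16,-20],[0,0,0],55],[[-4,-22,-20],[0,0,0],55],[[-5,-28,-20],[0,0,0],55]]}}

```text
time_s: 14.3
eef_pos: [590.8, 48.8, 267.1]
ee_rot: [-0.002, 1.0, 0.007, -0.0]
force: [0.4, 1.1, -2.6]
grip_width: 0.659
grip_force: 45.1
```

```bash
python3 -c "
from h import *
go(581.2,306.5,250); go(581.2,306.5,160)"
```

```text
shift cm [ -0.6 -25.8   1.8] turn [-0.2  0.1  0. ] at [590.8  48.8 267.1]
shift cm [ -0.6 -25.7  10.8] turn [-0.2  0.1  0. ] at [590.8  48.8 267.1]
```

Request:
{"method": "step_arm", "body": {"increments": [[[-0.6,-6,0],[0,0,0],55],[[-0.6,-12,0],[0,0,0],55],[[-0.6,-18,0],[0,0,0],55],[[-0.6,-23,0],[0,0,0],55],[[-0.6,-25.7,1],[0,0,0],55],[[-0.6,-25.7,2],[0,0,0],55],[[-0.6,-25.7,2],[0,0,0],55]]}}

```text
time_s: 15.18
eef_pos: [581.8, 302.9, 246.9]
ee_rot: [-0.001, 1.0, 0.007, -0.001]
force: [1.5, 0.2, -4.1]
grip_width: 0.66
grip_force: 44.9
```

```bash
python3 -c "
from h import *
go(581.2,306.5,162)"
```

```text
shift cm [-0.  -0.3  8.5] turn [-0.2  0.2  0. ] at [581.8 302.9 246.9]
```

Lower into cell (1,1), release part-way, then rise.

Request:
{"method": "step_arm", "body": {"increments": [[[0,-0.3,3],[0,0,0],55],[[0,-0.3,6],[0,0,0],55],[[0,-0.3,7.8],[0,0,0],55],[[0,-0.3,8.5],[0,0,0],55],[[0,-0.3,8.5],[0,0,0],55]]}}

```text
time_s: 15.8
eef_pos: [582.5, 306.3, 163.8]
ee_rot: [-0.002, 1.0, 0.007, 0.0]
force: [0.4, -0.1, -3.6]
grip_width: 0.656
grip_force: 45.0
```

Request:
{"method": "step_arm", "body": {"increments": [[[0,0,0],[0,0,0],82],[[0,0,0],[0,0,0],82],[[0,0,0],[0,0,0],82],[[0,0,-4],[0,0,0],82],[[0,0,-9],[0,0,0],82],[[0,6,-10],[0,0,0],100],[[0,12,-10],[0,0,0],100],[[0,18,-10],[0,0,0],100]]}}

```text
time_s: 16.8
eef_pos: [584.5, 124.9, 263.0]
ee_rot: [-0.002, 1.0, 0.007, 0.0]
force: [0.1, -0.6, 1.2]
grip_width: 0.998
grip_force: 0.0
```

```bash
cat >> h.py <<'E'
def vessels():
    t=ctrl.capture("top"); hsv=cv2.cvtColor(t["img"],cv2.COLOR_RGB2HSV)
    m=(hsv[:,:,2]<60).astype(np.uint8); m[:, :290]=0; m[:140]=0; m[300:]=0
    n,l,st,ce=cv2.connectedComponentsWithStats(m)
    for i in range(1,n):
        if 60<st[i,4]<400 and st[i,2]<25 and abs(st[i,2]-st[i,3])<3: print("tin" if st[i,4]<200 else "jar",ray(t,*ce[i],110 if st[i,4]<200 else 104))
E
python3 -c "
from h import *
vessels(); go(526.7,-226.6,200)
c=ctrl.capture('wrist');cv2.imwrite('pics/w6.png',c['img'][:,:,::-1])"
```

```text
jar [ 526.6 -226.6  104. ]
jar [ 522.8 -343.9  104. ]
tin [ 526.4 -565.6  110. ]
tin [ 476.4 -453.3  110. ]
tin [ 412.2 -347.   110. ]
shift cm [-6.2 34.4  6.3] turn [-0.  -0.  -0.3] at [585.1 118.3 263. ]
```

View pics/w6.png

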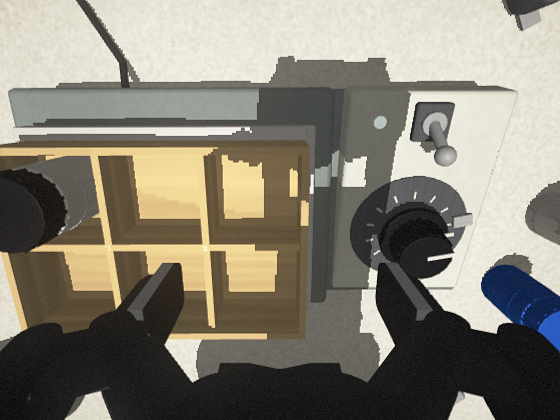

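The jar stands upright in the far corner cell at (30,210). The knob still points at its tab. Next is the second jar.

Request:
{"method": "step_arm", "body": {"increments": [[[-6.1,34.4,2],[0,0,0],100],[[-6.1,34.4,4],[0,0,0],100],[[-6.1,34.4,6],[0,0,0],100],[[-6.1,34.4,6],[0,0,0],100],[[-6.1,34.4,6],[0,0,0],100],[[-6.1,34.4,6],[0,0,0],100],[[-6.1,34.4,6],[0,0,0],100],[[-6.1,34.4,6],[0,0,0],100]]}}

```text
time_s: 17.9
eef_pos: [529.2, -217.3, 201.7]
ee_rot: [-0.002, 1.0, 0.008, 0.0]
force: [1.1, 0.5, -0.0]
grip_width: 0.997
grip_force: 0.0
```

```bash
python3 -c "
from h import *
go(526.7,-226.6,66)"
```

```text
shift cm [-0.3  1.  13.6] turn [-0.2 -0.   0.1] at [ 529.2 -217.3  201.7]
```

Request:
{"method": "step_arm", "body": {"increments": [[[-0.2,0.9,5],[0,0,0],100],[[-0.2,0.9,10],[0,0,0],100],[[-0.2,0.9,13.5],[0,0,0],100],[[-0.2,0.9,13.5],[0,0,0],55],[[-0.2,0.9,13.5],[0,0,0],55],[[-0.2,0.9,13.5],[0,0,0],55],[[-0.2,0.9,13.5],[0,0,0],55],[[-0.2,0.9,13.5],[0,0,0],55]]}}

```text
time_s: 18.9
eef_pos: [527.8, -226.9, 68.1]
ee_rot: [-0.001, 1.0, 0.007, 0.002]
force: [1.7, 1.2, 7.3]
grip_width: 0.657
grip_force: 43.6
```

Request:
{"method": "step_arm", "body": {"increments": [[[0,0,-6],[0,0,0],55],[[0,0,-12],[0,0,0],55],[[0,0,-18],[0,0,0],55],[[0,-5,-20],[0,0,0],55],[[-0.5,-11,-20],[0,0,0],55],[[-1,-17,-20],[0,0,0],55],[[-1.5,-23,-20],[0,0,0],55],[[-1.5,-29,-20],[0,0,0],55]]}}

```text
time_s: 19.9
eef_pos: [506.9, 64.3, 267.9]
ee_rot: [-0.002, 1.0, 0.007, 0.0]
force: [1.4, -0.4, -2.4]
grip_width: 0.653
grip_force: 44.8
```

Request:
{"method": "step_arm", "body": {"increments": [[[-0.5,-6,0],[0,0,0],55],[[-1,-12,0],[0,0,0],55],[[-1.5,-18,0],[0,0,0],55],[[-1.5,-23,0],[0,0,0],55],[[-1.5,-24,1],[0,0,0],55],[[-1.5,-24,2],[0,0,0],55],[[-1.5,-24,2],[0,0,0],55]]}}

```text
time_s: 20.78
eef_pos: [489.1, 300.9, 247.2]
ee_rot: [-0.001, 1.0, 0.006, -0.001]
force: [1.0, -0.7, -1.3]
grip_width: 0.655
grip_force: 44.8
```

```bash
python3 -c "
from h import *
go(497.2,305.5,160)"
```

```text
shift cm [ 0.8 -0.4  8.7] turn [-0.1  0.1 -0.1] at [489.1 300.9 247.2]
```

Request:
{"method": "step_arm", "body": {"increments": [[[0.8,-0.4,0],[0,0,0],55],[[0.8,-0.4,3],[0,0,0],55],[[0.8,-0.4,6],[0,0,0],55],[[0.8,-0.4,8],[0,0,0],55],[[0.8,-0.4,8.6],[0,0,0],55],[[0.8,-0.4,8.6],[0,0,0],55]]}}

```text
time_s: 21.52
eef_pos: [498.0, 306.4, 163.1]
ee_rot: [-0.002, 1.0, 0.007, 0.001]
force: [0.1, -0.6, -2.0]
grip_width: 0.656
grip_force: 44.8
```

Request:
{"method": "step_arm", "body": {"increments": [[[0,0,0],[0,0,0],82],[[0,0,0],[0,0,0],82],[[0,0,0],[0,0,0],82],[[0,0,-4],[0,0,0],82],[[0,0,-9],[0,0,0],82],[[0,6,-10],[0,0,0],100],[[0,12,-10],[0,0,0],100],[[0,18,-10],[0,0,0],100]]}}

```text
time_s: 22.52
eef_pos: [499.5, 124.6, 261.9]
ee_rot: [-0.002, 1.0, 0.007, 0.0]
force: [0.9, 0.2, 0.3]
grip_width: 1.0
grip_force: 0.0
```

```bash
python3 -c "
from h import *
vessels(); go(522.8,-343.9,200)"
```

```text
jar [ 522.9 -343.8  104. ]
tin [ 526.4 -565.6  110. ]
tin [ 476.3 -453.2  110. ]
tin [ 412.2 -346.9  110. ]
shift cm [ 1.8 46.3  6.1] turn [-0.  -0.  -0.2] at [499.9 118.8 261.8]
```

Request:
{"method": "step_arm", "body": {"increments": [[[1.8,46.5,6],[0,0,0],100],[[1.8,46.5,6],[0,0,0],100],[[1.8,46.5,6],[0,0,0],100],[[1.8,46.5,6],[0,0,0],100],[[1.8,46.5,6],[0,0,0],100],[[1.8,46.5,6],[0,0,0],100],[[1.8,46.5,6],[0,0,0],100],[[1.8,46.5,6],[0,0,0],100]]}}

```text
time_s: 23.58
eef_pos: [523.8, -341.0, 199.1]
ee_rot: [-0.002, 1.0, 0.006, -0.0]
force: [-0.6, 0.7, 0.3]
grip_width: 1.004
grip_force: 0.0
```

```bash
python3 -c "
from h import *
vessels();go(522.8,-343.9,66)"
```

```text
tin [ 526.4 -565.6  110. ]
tin [ 476.2 -453.   110. ]
tin [ 412.8 -347.   110. ]
shift cm [-0.1  0.1 13.2] turn [-0.2  0.1 -0.2] at [ 523.5 -343.4  198.3]
```

Request:
{"method": "step_arm", "body": {"increments": [[[0,0.1,5],[0,0,0],100],[[0,0.1,10],[0,0,0],100],[[0,0.1,13.2],[0,0,0],100],[[0,0.1,13.2],[0,0,0],55],[[0,0.1,13.2],[0,0,0],55],[[0,0.1,13.2],[0,0,0],55],[[0,0.1,13.2],[0,0,0],55],[[0,0.1,13.2],[0,0,0],55]]}}

```text
time_s: 24.62
eef_pos: [525.1, -339.4, 69.7]
ee_rot: [-0.001, 1.0, 0.007, 0.001]
force: [-0.7, -1.1, 6.7]
grip_width: 0.667
grip_force: 43.2
```

Request:
{"method": "step_arm", "body": {"increments": [[[0,0,-6],[0,0,0],55],[[0,0,-12],[0,0,0],55],[[0,0,-18],[0,0,0],55],[[0.5,-5,-20],[0,0,0],55],[[1,-11,-20],[0,0,0],55],[[1.5,-17,-20],[0,0,0],55],[[2,-23,-20],[0,0,0],55],[[2.5,-29,-20],[0,0,0],55]]}}

```text
time_s: 25.62
eef_pos: [544.7, -46.8, 268.8]
ee_rot: [-0.002, 1.0, 0.007, -0.0]
force: [0.6, 0.4, -2.4]
grip_width: 0.661
grip_force: 44.6
```

Request:
{"method": "step_arm", "body": {"increments": [[[0.5,-6,0],[0,0,0],55],[[1,-12,0],[0,0,0],55],[[1.5,-18,0],[0,0,0],55],[[2,-23,0],[0,0,0],55],[[2.6,-27,1],[0,0,0],55],[[2.6,-27,2],[0,0,0],55],[[2.6,-27,2],[0,0,0],55]]}}

```text
time_s: 26.5
eef_pos: [566.8, 220.9, 248.8]
ee_rot: [-0.001, 1.0, 0.007, -0.001]
force: [-0.1, -0.5, -2.6]
grip_width: 0.665
grip_force: 44.5
```

```bash
python3 -c "
from h import *
go(582.2,222.5,162)"
```

```text
shift cm [ 1.6 -0.1  8.7] turn [-0.2  0.2  0. ] at [566.8 220.9 248.8]
```

Request:
{"method": "step_arm", "body": {"increments": [[[1.6,-0.1,0],[0,0,0],55],[[1.6,-0.1,3],[0,0,0],55],[[1.6,-0.1,6],[0,0,0],55],[[1.6,-0.1,8],[0,0,0],55],[[1.6,-0.1,8.6],[0,0,0],55],[[1.6,-0.1,8.6],[0,0,0],55]]}}

```text
time_s: 27.25
eef_pos: [583.8, 222.3, 164.9]
ee_rot: [-0.002, 1.0, 0.007, 0.001]
force: [-0.4, 1.4, -2.1]
grip_width: 0.663
grip_force: 44.7
```

Request:
{"method": "step_arm", "body": {"increments": [[[0,0,0],[0,0,0],80],[[0,0,0],[0,0,0],80],[[0,0,0],[0,0,0],80],[[0,0,-4],[0,0,0],80],[[0,0,-9],[0,0,0],80],[[0,6,-10],[0,0,0],100],[[0,12,-10],[0,0,0],100],[[0,18,-10],[0,0,0],100]]}}

```text
time_s: 28.25
eef_pos: [585.8, 41.1, 263.6]
ee_rot: [-0.002, 1.0, 0.008, 0.0]
force: [1.2, -0.2, 0.4]
grip_width: 0.999
grip_force: 0.0
```

```bash
python3 -c "
from h import *
vessels(); go(412.2,-347,200)"
```

```text
tin [ 526.3 -565.7  110. ]
tin [ 441.7 -484.8  110. ]
tin [ 412.2 -347.   110. ]
shift cm [-17.8  38.    6.3] turn [-0.1 -0.  -0.3] at [586.   34.4 263.3]
```

Request:
{"method": "step_arm", "body": {"increments": [[[-17.7,38.1,6],[0,0,0],100],[[-17.7,38.1,6],[0,0,0],100],[[-17.7,38.1,6],[0,0,0],100],[[-17.7,38.1,6],[0,0,0],100],[[-17.7,38.1,6],[0,0,0],100],[[-17.7,38.1,6],[0,0,0],100],[[-17.7,38.1,6],[0,0,0],100],[[-17.7,38.1,6],[0,0,0],100]]}}

```text
time_s: 29.3
eef_pos: [413.1, -342.9, 201.3]
ee_rot: [-0.002, 1.0, 0.005, -0.0]
force: [1.1, 0.5, -0.3]
grip_width: 0.998
grip_force: 0.0
```

```bash
python3 -c "
from h import *
go(412.2,-347,66)"
```

```text
shift cm [-0.1  0.5 13.5] turn [-0.2  0.  -0.2] at [ 413.1 -342.9  201.3]
```

Request:
{"method": "step_arm", "body": {"increments": [[[0,0.4,5],[0,0,0],100],[[0,0.4,10],[0,0,0],100],[[0,0.4,13.5],[0,0,0],100],[[0,0.4,13.5],[0,0,0],50],[[0,0.4,13.5],[0,0,0],50],[[0,0.4,13.5],[0,0,0],50],[[0,0.4,13.5],[0,0,0],50],[[0,0.4,13.5],[0,0,0],50]]}}

```text
time_s: 30.3
eef_pos: [415.4, -345.1, 68.9]
ee_rot: [-0.0, 1.0, 0.007, 0.001]
force: [0.3, -0.1, 7.1]
grip_width: 0.618
grip_force: 42.8
```

Request:
{"method": "step_arm", "body": {"increments": [[[0,0,-6],[0,0,0],50],[[0,0,-12],[0,0,0],50],[[0,0,-18],[0,0,0],50],[[1,-5,-20],[0,0,0],50],[[2,-11,-20],[0,0,0],50],[[3,-17,-20],[0,0,0],50],[[4,-23,-20],[0,0,0],50],[[5,-29,-20],[0,0,0],50]]}}

```text
time_s: 31.3
eef_pos: [459.9, -52.1, 268.3]
ee_rot: [-0.002, 1.0, 0.007, 0.0]
force: [0.9, 0.5, -3.9]
grip_width: 0.615
grip_force: 45.5
```

Request:
{"method": "step_arm", "body": {"increments": [[[1,-6,0],[0,0,0],50],[[2,-12,0],[0,0,0],50],[[3,-18,0],[0,0,0],50],[[3.5,-23,0],[0,0,0],50],[[3.5,-27.5,1],[0,0,0],50],[[3.5,-27.5,2],[0,0,0],50],[[3.5,-27.5,2],[0,0,0],50]]}}

```text
time_s: 32.17
eef_pos: [490.7, 220.9, 248.2]
ee_rot: [-0.001, 1.0, 0.007, -0.001]
force: [-0.2, -0.2, -3.5]
grip_width: 0.622
grip_force: 45.6
```

```bash
python3 -c "
from h import *
go(498.2,221.5,162)"
```

```text
shift cm [ 0.8 -0.   8.6] turn [-0.2  0.1  0. ] at [490.7 220.9 248.2]
```

Request:
{"method": "step_arm", "body": {"increments": [[[0.8,0,0],[0,0,0],50],[[0.8,0,3],[0,0,0],50],[[0.8,0,6],[0,0,0],50],[[0.8,0,8],[0,0,0],50],[[0.8,0,8.6],[0,0,0],50],[[0.8,0,8.6],[0,0,0],50]]}}

```text
time_s: 32.92
eef_pos: [500.2, 221.2, 163.8]
ee_rot: [-0.002, 1.0, 0.007, 0.001]
force: [-0.3, 0.6, -3.1]
grip_width: 0.616
grip_force: 45.7
```

Request:
{"method": "step_arm", "body": {"increments": [[[0,0,0],[0,0,0],78],[[0,0,0],[0,0,0],78],[[0,0,0],[0,0,0],78],[[0,0,-4],[0,0,0],78],[[0,0,-9],[0,0,0],78],[[0,6,-10],[0,0,0],100],[[0,12,-10],[0,0,0],100],[[0,18,-10],[0,0,0],100]]}}

```text
time_s: 33.92
eef_pos: [501.8, 39.7, 262.7]
ee_rot: [-0.002, 1.0, 0.007, 0.001]
force: [0.6, -0.1, 0.4]
grip_width: 0.997
grip_force: 0.0
```

```bash
python3 -c "
from h import *
vessels(); go(441.7,-484.8,200)
t=ctrl.capture('top'); a=cv2.resize(t['img'][190:320,60:480],None,fx=1.9,fy=1.9,interpolation=cv2.INTER_CUBIC); a=cv2.resize(t['img'][150:310,340:500],None,fx=3.5,fy=3.5,interpolation=cv2.INTER_CUBIC);cv2.imwrite('pics/t7.png',a[:,:,::-1])"
```

```text
tin [ 526.3 -565.7  110. ]
tin [ 441.6 -484.9  110. ]
shift cm [-6.5 51.8  6.2] turn [-0.  -0.  -0.2] at [502.   33.6 262.4]
```

View pics/t7.png

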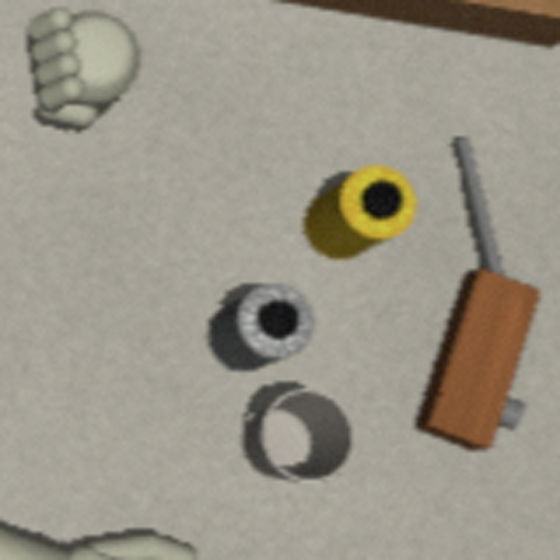

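Tin 1 was knocked to (441,-485), beside the cup. The fingers will straddle it along y, clear of both the cup and the yellow tin.

Request:
{"method": "step_arm", "body": {"increments": [[[-6.5,52,6],[0,0,0],100],[[-6.5,52,6],[0,0,0],100],[[-6.5,52,6],[0,0,0],100],[[-6.5,52,6],[0,0,0],100],[[-6.5,52,6],[0,0,0],100],[[-6.5,52,6],[0,0,0],100],[[-6.5,52,6],[0,0,0],100],[[-6.5,52,6],[0,0,0],100]]}}

```text
time_s: 35.02
eef_pos: [447.6, -453.8, 203.6]
ee_rot: [-0.002, 1.0, 0.007, 0.0]
force: [0.6, -0.1, 0.4]
grip_width: 1.004
grip_force: 0.0
```

Request:
{"method": "step_arm", "body": {"increments": [[[0,0,0],[0,0,0],100],[[0,0,0],[0,0,0],100]]}}

```text
time_s: 35.28
eef_pos: [448.0, -451.5, 203.6]
ee_rot: [-0.002, 1.0, 0.007, 0.0]
force: [-0.1, 0.4, 0.0]
grip_width: 0.999
grip_force: 0.0
```

```bash
python3 -c "
from h import *
go(441.6,-484.9,66)"
```

```text
shift cm [-0.7  3.4 13.8] turn [-0.2 -0.   0.1] at [ 448.  -451.5  203.6]
```

Request:
{"method": "step_arm", "body": {"increments": [[[-0.7,3.4,0],[0,0,0],100],[[-0.7,3.4,0],[0,0,0],100],[[-0.7,3.4,5],[0,0,0],100],[[-0.7,3.4,10],[0,0,0],100],[[-0.7,3.4,13.7],[0,0,0],100],[[-0.7,3.4,13.7],[0,0,0],100]]}}

```text
time_s: 36.02
eef_pos: [441.1, -483.2, 64.7]
ee_rot: [-0.004, 1.0, 0.008, -0.001]
force: [0.5, 0.1, 0.5]
grip_width: 1.005
grip_force: 0.0
```

Request:
{"method": "step_arm", "body": {"increments": [[[0,0,0],[0,0,0],50],[[0,0,0],[0,0,0],50],[[0,0,0],[0,0,0],50],[[0,0,0],[0,0,0],50],[[0,0,0],[0,0,0],50],[[0,0,-6],[0,0,0],50],[[0,0,-12],[0,0,0],50],[[0,0,-20],[0,0,0],50]]}}

```text
time_s: 37.02
eef_pos: [440.7, -486.0, 251.6]
ee_rot: [-0.002, 1.0, 0.007, 0.0]
force: [-0.3, -0.9, -4.0]
grip_width: 0.617
grip_force: 45.4
```

Request:
{"method": "step_arm", "body": {"increments": [[[1,-6,-2],[0,0,0],50],[[3,-12,-2],[0,0,0],50],[[5,-18,-2],[0,0,0],50],[[7,-24,-2],[0,0,0],50],[[9,-30,-2],[0,0,0],50],[[11,-36,-2],[0,0,0],50],[[13,-41,-2],[0,0,0],50],[[13,-41,-2],[0,0,0],50]]}}

```text
time_s: 38.02
eef_pos: [565.5, -70.9, 271.1]
ee_rot: [-0.002, 1.0, 0.01, 0.0]
force: [-0.7, -0.8, -3.2]
grip_width: 0.621
grip_force: 46.0
```

```bash
python3 -c "
from h import *
go(583.2,138.5,162)"
```

```text
shift cm [  2.2 -20.9  11. ] turn [-0.2 -0.   0.3] at [565.5 -70.9 271.1]
```

Request:
{"method": "step_arm", "body": {"increments": [[[1,-6,0],[0,0,0],50],[[2.2,-12,0],[0,0,0],50],[[2.2,-18,0],[0,0,0],50],[[2.2,-20.9,0],[0,0,0],50],[[2.2,-20.9,2],[0,0,0],50],[[2.2,-20.9,2],[0,0,0],50]]}}

```text
time_s: 38.78
eef_pos: [583.4, 134.1, 250.3]
ee_rot: [-0.002, 1.0, 0.007, -0.001]
force: [-0.1, -1.2, -3.6]
grip_width: 0.616
grip_force: 46.2
```

```bash
python3 -c "
from h import *
go(583.2,138.5,162)"
```

```text
shift cm [ 0.  -0.4  8.8] turn [-0.2  0.2  0. ] at [583.4 134.1 250.3]
```

Request:
{"method": "step_arm", "body": {"increments": [[[0,-0.4,3],[0,0,0],50],[[0,-0.4,6],[0,0,0],50],[[0,-0.4,8],[0,0,0],50],[[0,-0.4,8.9],[0,0,0],50],[[0,-0.4,8.9],[0,0,0],50]]}}

```text
time_s: 39.4
eef_pos: [584.7, 138.3, 163.7]
ee_rot: [-0.002, 1.0, 0.007, 0.001]
force: [-0.2, -0.6, -4.2]
grip_width: 0.62
grip_force: 46.2
```

Request:
{"method": "step_arm", "body": {"increments": [[[0,0,0],[0,0,0],78],[[0,0,0],[0,0,0],78],[[0,0,0],[0,0,0],78],[[0,0,-4],[0,0,0],78],[[0,0,-9],[0,0,0],78],[[0,0,-15],[0,0,0],78],[[-5,0,-18],[0,0,0],78],[[-9,0,-18],[0,0,0],78]]}}

```text
time_s: 40.4
eef_pos: [493.3, 137.1, 344.7]
ee_rot: [-0.002, 1.0, 0.007, 0.003]
force: [0.1, -0.6, 0.7]
grip_width: 0.782
grip_force: 0.0
```

```bash
python3 -c "
from h import *
vessels(); go(583.2,138.5,162)
c=ctrl.capture('wrist');cv2.imwrite('pics/w8.png',c['img'][:,:,::-1]); np.save('w8.npy',c,allow_pickle=True)"
```

```text
tin [ 526.4 -565.6  110. ]
shift cm [ 9.4  0.1 18.2] turn [-0.2 -0.1  0.1] at [489.3 137.5 344. ]
```

View pics/w8.png

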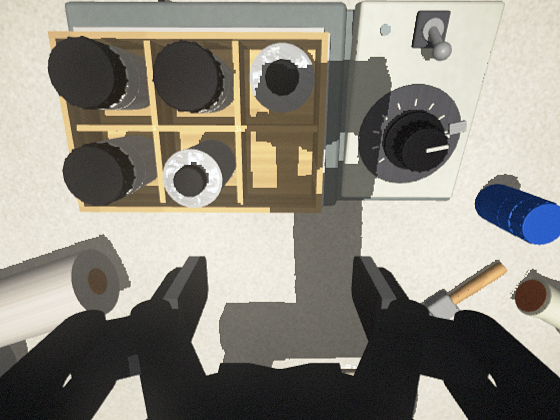

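All five vessels stand in the crate: three jars at (88,72), (188,75) and (99,173), two tins at (282,75) and (192,178). The knob pointer is at the tab, and the toggle ball at (443,49) is still off.

```bash
python3 - <<'E'
from h import *
c=np.load('w8.npy',allow_pickle=True).item()
b=rayp(c,443,49,43); print(b)
cr=np.array([540.2,222,0]); Rz=R.from_euler('z',-.0122)
for n,u,v,z in(("jar",88,72,198),("jar",188,75,198),("jar",99,173,198),("tin",282,77,204),("tin",191,180,204)): print(n,Rz.apply(ray(c,u,v,z)-cr))
A=np.array([529.8,-24.5,60.4])
for h in(12,24):
  for u,v in((448,147),): q=rayp(c,u,v,h+32)-A-(h+32)*N; print(h,q,ang(q))
go(588,b[1],230); go(588,b[1],116)
E
```

```text
[621.2 -25.6 122.8]
jar [ 48.1  73.2 198. ]
jar [ 46.1  -8.7 198. ]
jar [-35.8  77.1 198. ]
tin [ 44.3 -85.8 204. ]
tin [-40.5  -6.4 204. ]
12 [  0.4 -31.8   0.1] 89.20706633933112
24 [  4.1 -25.4   0.8] 80.5880675564583
shift cm [ 9.4 16.5 11.3] turn [-0.2 -0.1  0.1] at [491.4 137.4 343.7]
shift cm [ 9.4 16.5 22.7] turn [-0.2 -0.1  0.1] at [491.4 137.4 343.7]
```

Request:
{"method": "step_arm", "body": {"increments": [[[3,5,2],[0,0,0],0],[[6,10,4],[0,0,0],0],[[9.2,15,8],[0,0,0],0],[[9.2,16.5,12],[0,0,0],0],[[9.2,16.5,12],[0,0,0],0],[[9.2,16.5,12],[0,0,0],0],[[9.2,16.5,12],[0,0,0],0]]}}

```text
time_s: 41.38
eef_pos: [588.9, -25.4, 223.7]
ee_rot: [-0.001, 1.0, 0.008, 0.002]
force: [-0.3, 0.2, 0.9]
grip_width: 0.002
grip_force: 0.0
```

```bash
python3 - <<'E'
from h import *
go(586,-24.5,116); print(ctrl.sense()["grip_width"])
E
```

```text
shift cm [-0.3 -0.1 10.8] turn [-0.2 -0.2  0.1] at [588.9 -25.4 223.7]
0.0016346684714332476
```

Request:
{"method": "step_arm", "body": {"increments": [[[-0.3,0,4],[0,0,0],0],[[-0.3,0,8],[0,0,0],0],[[-0.3,0,10.6],[0,0,0],0],[[-0.3,0,10.6],[0,0,0],0]]}}

```text
time_s: 41.88
eef_pos: [585.0, -25.2, 115.4]
ee_rot: [-0.002, 1.0, 0.008, -0.001]
force: [0.3, 0.0, -0.1]
grip_width: -0.001
grip_force: 0.0
```

Request:
{"method": "step_arm", "body": {"increments": [[[1,0,0],[0,0,0],0],[[2,0,0],[0,0,0],0],[[3,0,-0.2],[0,0,0],0],[[4,0,-0.3],[0,0,0],0],[[4.6,0,-0.4],[0,0,0],0],[[5.1,0,-0.4],[0,0,0],0],[[5.1,0,-0.4],[0,0,0],0]]}}

```text
time_s: 42.75
eef_pos: [636.7, -25.2, 119.4]
ee_rot: [-0.002, 1.0, 0.007, 0.0]
force: [-0.0, -0.1, 0.2]
grip_width: 0.003
grip_force: 0.0
```

Request:
{"method": "step_arm", "body": {"increments": [[[0.3,0,0],[0,0,0],0],[[0.6,0,0],[0,0,0],0],[[0.6,0,0],[0,0,0],0]]}}

```text
time_s: 43.12
eef_pos: [638.7, -25.1, 119.1]
ee_rot: [-0.002, 1.0, 0.007, -0.006]
force: [-22.1, -1.2, 9.7]
grip_width: -0.005
grip_force: 11.6
```

At the stop with 22 N. I'll back off, rise and check.

Request:
{"method": "step_arm", "body": {"increments": [[[-1.5,0,0],[0,0,0],0],[[-3,0,-2],[0,0,0],0],[[-4,0,-7],[0,0,0],0],[[-6,0,-13],[0,0,0],0],[[-10,-6,-19],[0,0,0],0],[[-14,-11,-22],[0,0,0],0],[[-14,-11,-22],[0,0,0],0],[[-14,-11,-22],[0,0,0],0]]}}

```text
time_s: 44.12
eef_pos: [500.3, 83.5, 342.0]
ee_rot: [-0.002, 1.0, 0.008, 0.002]
force: [-0.2, -1.3, -0.3]
grip_width: 0.005
grip_force: 0.0
```

```bash
python3 -c "
from h import *
c=ctrl.capture('wrist');cv2.imwrite('pics/w9.png',c['img'][:,:,::-1]); print(tool()[0])"
```

```text
[500.8  82.5 340.6]
```

View pics/w9.png

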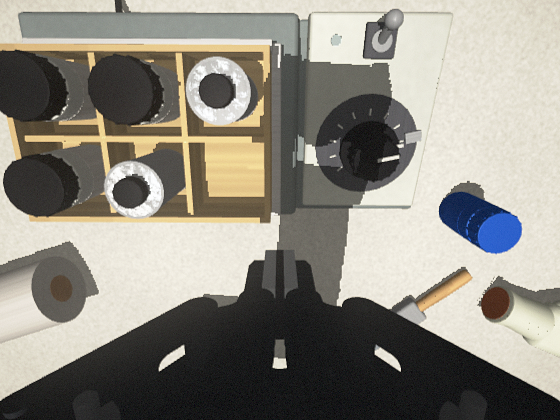

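The toggle is flipped away from the robot with its ball at (394,18). All five vessels are upright in their cells, and the knob at (375,155) points at the tab. Handing in.

```bash
python3 -c "
from h import *
print(ctrl.finish_job())"
```

```text
the job is handed in; nothing more can be done
None
```

The job is handed in at about 44 s on the clock, and my last picture showed it all done: three jars and two tins upright in the crate, the knob turned to the tab and pulled out, and the switch flipped on last; the hand-in returned no verdict.

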